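Put the tall drive away in the riser drawer

TASK

Draw the tallest of the three slim aluminium drives straight up out of the slotted oak block by its top edge, and set it down on the sloping steel phone stand with its lower edge against the lip, letting go of it there. Then take it again by its two long side edges, lay it flat in the open drawer of the monitor riser and push the drawer fully shut. Handle the drive gently without dropping it, and leave the two shorter drives, the mug and the glass paperweight where they are.

Things in the scene. Friction and masses are not known exactly. Their poses are not given: they have to be found in the camera images.
- tall_drive: the drive to put away: plain aluminium slab, 11 mm thick (its x axis), 60 mm wide (its y), 92 mm tall (its z), about 130 g. Origin: middle of its lower edge face as it stands at the start, in any one of the block's three slots; its top is then 100 mm above the desk. Front and back, top and bottom do not matter
- tall_drive_mid (a point): centre of the tall drive's volume, 46 mm above its origin
- short_a: one of two shorter drives that stay in the block: aluminium slab 11 x 60 x 66 mm (x, y, z), its top 74 mm above the desk at the start. Origin: middle of its lower face
- short_b: the other shorter drive that stays in the block, the same as short_a
- rack: fixed oak block, 130 (x) x 90 (y) x 38 mm high, origin at the centre of its underside, x points away from the robot apart from its yaw. Three slots stand side by side along x at -37, 0 and +37 mm; each is 13 mm (x) by 62 mm (y) and 30 mm deep, its floor 8 mm above the desk. Block and stand may swap sides
- stand: fixed steel phone stand, origin at the centre of its underside, base plate 120 (x) x 76 (y) x 8 mm. Its 36 mm wide, 60 mm long rest face falls at 55 degrees from level towards its own +x (away from the robot, apart from its yaw) and ends at the bottom in a lip 14 mm high, square to the face and as wide. The drive overhangs it 12 mm on either side, 32 mm at the top
- stand_lip (a point): middle of the inner corner where the stand's rest face meets its lip, 32 mm along the stand's +x from its origin and 30 mm above the desk
- stand_seat (a point): where the centre of the tall drive comes when it lies on the rest face, centred, its lower edge on the lip and its long side up the slope
- riser: fixed matte black monitor riser, top plate 250 (x) x 500 (y) x 6 mm, its top 121 mm above the desk; origin on the desk below the middle of the riser. Its x points away from the robot apart from its yaw. The front edge of the plate and of the black drawer housing under it lies at x = -105 mm; low things (notebooks, stapler, pen cup up to 120 mm tall) stand on its rear half
- unit_drawer0 (a joint): how far the riser's drawer is out, m: 0 shut, up to 0.165; it slides out along the riser's -x towards the robot, and starts out by 0.14 to 0.163. Friction about 1 N
- drawer_floor (a point): centre of the drawer's inner floor, 52 mm above the desk, axes as the riser's; moves with the drawer. Inside it is 195 mm long (x), 198 mm wide (y), side walls 41 mm high. The front panel's inner face is at x = -97 mm from here; the panel is 15 mm thick, its top 50 mm above the floor. Only the part in front of the riser's front edge is open from above
- unit_drawer0_handle (a point): middle of the drawer's handle, a level round bar along the riser's y, 120 mm long and 11 mm thick, standing 35 mm in front of the drawer's front panel, 77 mm above the desk
- mug: white ceramic mug, 80 mm across, 92 mm high, a bystander. Origin: centre of its underside
- paperweight: glass cube, 50 mm, a bystander. Origin: centre of its underside
There are look-alikes about, which are no part of the job. What is shaped like the tall_drive but orange is not meant. Of the things shaped like the rack, the wooden one is meant.

How it is judged:
By the outcome, as a careful person would: the job done as asked, in the order asked, and still so for the second after the job is handed in, with the robot touching nothing.
It also fails if it takes over 72 s, if anything falls off the work surface, if the arm or the gripper's body presses on something with over 40 N, if the wrist force passes 120 N, or if a joint passes its speed limit or range.

ROBOT

A 7-joint arm with a two-finger parallel gripper is mounted at the origin on the work surface. World frame = base frame: x ahead of the robot, y to its left, z up, the work surface at z = 0. Lengths are in m, angles in rad, forces in N, time in s.
With the tool pointing down it reaches from about 0.4 to 0.875 m from the base axis. Payload 19.3 kg.
Tool frame: the origin (TCP) lies on the centre line of the jaws, within the pads' length; the fingertips stand 14 mm ahead of it and the grasp point (between the pads) lies 5 mm behind it; z points along the fingers, y is the line along which they close (so a half turn about z gives the same grasp; the last joint's range is limited). The gripper opens to 85 mm and grips with 20 to 120 N. Pads are 22 mm wide; open, the fingers measure 114 mm over their backs; the gripper's body (76 mm by 85 mm) begins 54 mm behind the grasp point. The pads swing forward as they close: fully open they stand 13 mm farther back than shut.
Start: joints at [1.155, 0.521, -0.036, 1.599, 0.021, 1.021, -0.113], TCP at [0.212, -0.588, 0.245] pointing down, gripper open.
Joint ranges: [-2.91, 2.91], [-0.3, 2.13], [-1.5, 1.42], [0.17, 2.43], [-1.26, 4.41], [0.16, 1.93], [-2.52, 2.52]. Speed limits (rad/s): [1.89, 1.89, 2.39, 2.39, 3.01, 3.01, 3.01].

INTERFACE

Orientations are given as [roll, pitch, yaw] about the fixed x, y, z axes, in that order (R = Rz(yaw) Ry(pitch) Rx(roll)).
In Python, from workcell import bot, grab_frame, regions_of gives the robot as it stands. The module is installed in compiled form; this text tells all that it offers.
- The arm moves only by the tool play_rows, never from a script. Its argument "plan" is a list of rows, each a list of 3 entries, a list of its own where there are three numbers: the shift along the tool's x, y, z in units of 2.5 cm (1.0 is 2.5 cm), then the turn, a rotation vector about the tool's x, y, z in units of 0.15 rad (1.0 is 0.15 rad), then the closure, from -1 (fully open) to 1 (shut). In form: [[[tx, ty, tz], [rx, ry, rz], jaw], ...]. A call has 1 to 20 rows; each row shifts and turns the commanded pose from where the row before left it, along the tool's axes as they then stand; what a row does not reach is not made up. A row lasts 1/8 s, in which the tool goes at most 62.5 mm and 10.7 degrees, less where a joint would pass 70% of its speed; a pose out of reach is approached as far as the arm can. A call with a number of a shift or a turn outside -1 to 1 is refused whole. A call with a gripper value outside its range is refused whole. The fingers move at their own pace and stop on an object; "newtons" is the grip in N (left out, the last holds). Time passes only in rows, so rows that do not move let the fingers close. It gives the time, the measured TCP pose, the force, the opening and the grip force at its end, in the units of the state.
- bot.observe(): the state, without advancing time (a new reading comes with each control period).
- grab_frame(name): name is "side" or "top" or "wrist"; returns a dict with "pixels" (480x640x3 uint8, red, green, blue), "depth" (480x640 float32, m along the optical axis (not along the pixel's ray), 0 where there is no reading), "camera_matrix" (3x3 intrinsics, pixels), "R" (3x3) and "t" (3): a world point X has camera coordinates R X + t. Camera axes: x right, y down, z forward; pixel columns grow to the right and rows downward; lengths in m; the calibration is good to about 2 mm. A picture is of the moment at which its call begins.
- bot.job_done(): hands the job in; it is judged then, once.
Trained networks look in the newest picture that a camera, given by its name, has taken for a name from the list of things; names that differ only in an ending like _2 or _b are one class to them, and where a whole thing is asked for, a point or a joint stands for the part that bears it (a point fixed in the world has none). Each returns a list of dicts, best first, with "p" (0 to 1); they miss things now and then, are a little off and sometimes report something else, mostly with a low value. They report only what shows in the picture. A call takes as long as a camera call. They do not tell look-alikes from the thing itself.
- regions_of(thing, camera): "mask" (480x640 bool, what is visible of it) and "box" ([left, top, right, bottom] in pixels, round what is visible of it).
The state is a dict: "clock": time; "qpos": joint angles; "qd": joint speeds; "joint_efforts": joint torques, N m; "position": TCP position; "tool_rot": TCP orientation; "force": force on the tool from outside, world axes, zero at the start; "moment": the same for the moment, N m; "grip_width": finger opening in m; "finger_force": force on a finger pad.
Only numpy, scipy, OpenCV 4.12 (cv2) and the standard library are available. Lean on these libraries where they do the work, as an engineer would, in place of code of your own. Each camera call takes 0.05 s, during which the arm holds its last target. There are 200 camera calls.

## Working session

There is one attempt and no reset: what is moved stays moved. The work goes in short steps, Python scripts to look and compute and a tool call to move; the robot and the scene stay as the last step left them, time stands still between calls to the robot, and variables do not carry over. Pictures are saved under pics/ and viewed, at most 10 in all, crops included, and the job is handed in when it is done.

Besides the shell and the picture viewer there is one more tool, called after "Request:" by a JSON object that holds its "name" and its "arguments", one argument or row to a line. play_rows: Moves the arm, as the interface text tells. Its arguments: {"type":"object","properties":{"plan":{"type":"array"},"newtons":{"type":"number"}},"required":["plan"]}

```bash
mkdir -p pics
cat > h.py <<'E'
import numpy as np, cv2
from workcell import bot, grab_frame, regions_of
def save(f,n): cv2.imwrite(n,cv2.cvtColor(f["pixels"],cv2.COLOR_RGB2BGR))
def cloud(f,mask=None):
    d=f["depth"]; m=d>0
    if mask is not None: m&=mask
    v,u=np.nonzero(m); z=d[v,u]; K=f["camera_matrix"]
    c=np.stack([(u-K[0,2])/K[0,0]*z,(v-K[1,2])/K[1,1]*z,z])
    return (f["R"].T@(c-np.reshape(f["t"],(3,1)))).T,np.stack([u,v],1)
E
python3 - <<'E'
from h import *
s=bot.observe()
print({k:np.round(v,3).tolist() for k,v in s.items()})
fs={n:grab_frame(n) for n in ("top","side")}
for n,f in fs.items():
    save(f,f"pics/{n}0.png"); np.savez(f"{n}0.npz",**f)
    print(n,np.round(f["R"],3).tolist(),np.round(f["t"],3).tolist(),f["camera_matrix"][0,0])
    for th in ("tall_drive","short_a","rack","stand","riser","unit_drawer0","unit_drawer0_handle","mug","paperweight"):
        for r in regions_of(th,n)[:4]:
            P,_=cloud(f,r["mask"]); 
            if len(P): print(th,round(r["p"],2),np.round(r["box"]).tolist(),np.round(np.median(P,0),3),np.round(np.percentile(P,2,0),3),np.round(np.percentile(P,98,0),3))
E
```

```text
{'clock': 0.0, 'qpos': [1.155, 0.522, -0.036, 1.6, 0.021, 1.021, -0.113], 'qd': [0.001, 0.0, 0.0, -0.0, -0.0, -0.0, 0.001], 'joint_efforts': [0.001, -92.71, 1.98, -36.994, 0.018, 0.008, -0.0], 'position': [0.212, -0.588, 0.245], 'tool_rot': [-3.14, 0.0, 0.346], 'force': [-0.35, -0.157, 0.273], 'moment': [0.02, -0.019, 0.033], 'finger_force': 0.0, 'grip_width': 0.085}
top [[0.001, -1.0, -0.002], [-0.984, -0.001, -0.176], [0.176, 0.002, -0.984]] [0.019, 0.576, 0.994] 453.5400644075406
tall_drive 0.85 [458.0, 228.0, 494.0, 242.0] [ 0.569 -0.31   0.098] [ 0.564 -0.343  0.042] [ 0.578 -0.289  0.104]
tall_drive 0.82 [466.0, 164.0, 499.0, 188.0] [ 0.711 -0.346  0.063] [ 0.696 -0.371  0.004] [ 0.726 -0.322  0.095]
tall_drive 0.64 [501.0, 199.0, 542.0, 218.0] [ 0.639 -0.43   0.065] [ 0.63  -0.46   0.008] [ 0.652 -0.406  0.095]
tall_drive 0.26 [233.0, 60.0, 463.0, 269.0] [ 0.764 -0.035  0.122] [ 0.531 -0.262  0.05 ] [0.918 0.209 0.194]
short_a 0.75 [467.0, 263.0, 496.0, 271.0] [ 0.497 -0.323  0.075] [ 0.491 -0.353  0.051] [ 0.506 -0.3    0.078]
short_a 0.68 [464.0, 246.0, 491.0, 256.0] [ 0.534
[... 2102 characters left out ...]
] [ 0.527 -0.256  0.014] [0.909 0.229 0.194]
riser 0.72 [354.0, 193.0, 399.0, 220.0] [ 0.523 -0.287  0.033] [ 0.466 -0.366  0.001] [ 0.593 -0.268  0.041]
unit_drawer0 0.75 [273.0, 199.0, 366.0, 269.0] [ 0.61  -0.04   0.058] [ 0.494 -0.142  0.046] [0.716 0.075 0.102]
unit_drawer0_handle 0.87 [275.0, 203.0, 363.0, 266.0] [ 0.611 -0.039  0.058] [ 0.495 -0.14   0.047] [0.716 0.075 0.102]
mug 0.97 [393.0, 166.0, 420.0, 199.0] [ 0.489 -0.433  0.061] [ 0.456 -0.501  0.004] [ 0.53  -0.419  0.091]
mug 0.69 [243.0, 367.0, 280.0, 403.0] [0.471 0.479 0.046] [0.453 0.444 0.002] [0.501 0.493 0.052]
paperweight 0.62 [244.0, 363.0, 277.0, 403.0] [0.473 0.478 0.046] [ 0.453  0.411 -0.   ] [0.516 0.493 0.052]
```

View pics/top0.png

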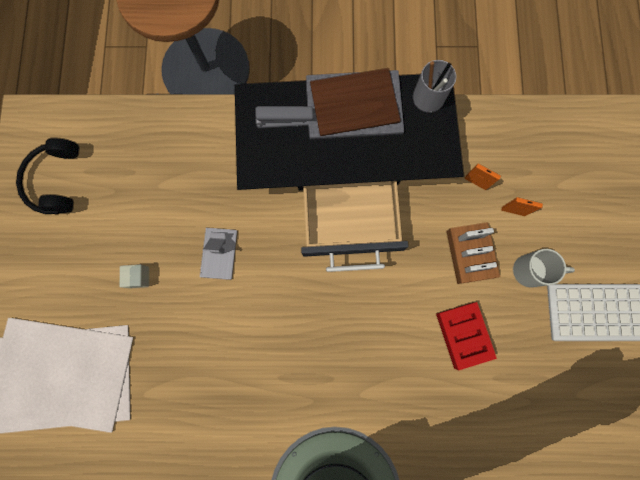

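View pics/side0.png

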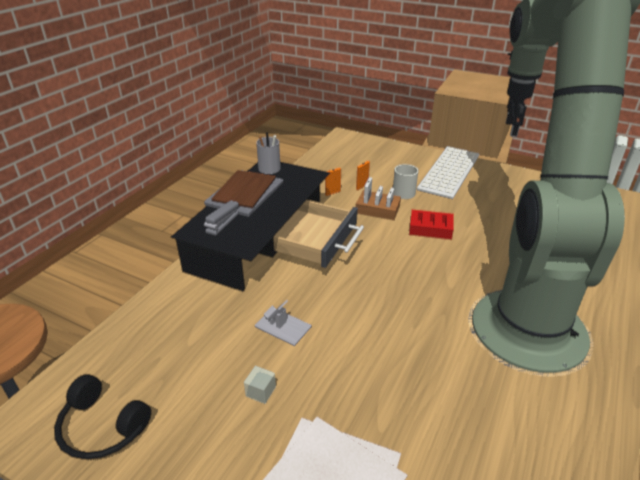

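The images show these candidates (top view pixels):
- **Tall drive:** the aluminium slab in the far slot at (478,234) reads z≈0.10. The short ones are at (478,251) and (481,267), at 0.075.
- **Look-alikes:** orange slabs at (484,176) and (521,207), and a red block at (466,335).

I choose the slab in the oak block's far slot. Next I'll measure it and check a close crop.

Run:
```python
from h import *
F={n:dict(np.load(f"{n}0.npz")) for n in ("top","side")}
A=[]
for n,f in F.items():
    P,uv=cloud(f); A.append((n,P))
def rect(P,name):
    if len(P)<5: print(name,len(P)); return
    c,s,a=cv2.minAreaRect((P[:,:2]*1000).astype(np.float32)); print(name,len(P),np.round(c,1),np.round(s,1),round(a,1),"z",np.round(np.median(P[:,2]),4))
def sel(P,x0,x1,y0,y1,z0,z1):
    return P[(P[:,0]>x0)&(P[:,0]<x1)&(P[:,1]>y0)&(P[:,1]<y1)&(P[:,2]>z0)&(P[:,2]<z1)]
for n,P in A:
    print(n)
    rect(sel(P,.44,.63,-.42,-.25,.034,.046),"racktop")
    rect(sel(P,.55,.6,-.36,-.27,.094,.108),"talltop")
    rect(sel(P,.51,.55,-.37,-.27,.068,.08),"short mid")
    rect(sel(P,.48,.513,-.37,-.27,.068,.08),"short near")
    rect(sel(P,.45,.62,.2,.34,.005,.012),"standbase")
    rect(sel(P,.45,.62,.2,.34,.02,.09),"standup")
    rect(sel(P,.6,1.0,-.35,.3,.116,.126),"risertop")
    rect(sel(P,.45,.64,-.2,.12,.097,.108),"panel top")
    rect(sel(P,.45,.7,-.2,.12,.047,.057),"floor")
    rect(sel(P,.40,.52,-.2,.12,.065,.09),"handle")
    Q=sel(P,.45,.62,.2,.34,.02,.09); print(np.round(Q[::max(1,len(Q)//25)],3).tolist())
f=F["top"]; im=cv2.cvtColor(f["pixels"],cv2.COLOR_RGB2BGR)
a=cv2.resize(im[210:290,440:520],(400,400),interpolation=3);b=cv2.resize(im[215:295,180:260],(400,400),interpolation=3)
cv2.imwrite("pics/crop.png",np.hstack([a,b]))
```

```text
top
racktop 1604 [ 536.5 -324.5] [130.2  91.6] 8.8 z 0.0391
talltop 144 [ 572.7 -318.1] [11.4 61.1] 9.3 z 0.1008
short mid 135 [ 536.4 -324.1] [10.9 60.4] 8.8 z 0.0749
short near 138 [ 499.9 -329.8] [10.9 60.6] 9.0 z 0.0749
standbase 1183 [534.7 270.7] [166.  136.1] 0.1 z 0.0088
standup 345 [557.8 274.9] [36.6 51.1] 85.1 z 0.0456
risertop 15502 [802.6 -27.4] [252.  501.1] 3.5 z 0.1221
panel top 768 [583.5 -40.2] [105.6 233.5] 3.2 z 0.1031
floor 4913 [614.2 -37. ] [166.8 236. ] 3.5 z 0.053
handle 342 [506.2 -44. ] [ 30.8 128.5] 3.5 z 0.0821
[[0.582, 0.291, 0.038], [0.579, 0.285, 0.041], [0.58, 0.256, 0.038], [0.578, 0.26, 0.037], [0.576, 0.268, 0.034], [0.573, 0.272, 0.035], [0.572, 0.278, 0.029], [0.569, 0.284, 0.034], [0.565, 0.29, 0.04], [0.566, 0.26, 0.036], [0.563, 0.269, 0.04], [0.56, 0.28, 0.042], [0.557, 0.289, 0.05], [0.557, 0.257, 0.048], [0.554, 0.268, 0.051], [0.551, 0.279, 0.059], [0.548, 0.289, 0.064], [0.548, 0.261, 0.061], [0.545, 0.27, 0.068], [0.542, 0.28, 0.071], [0.538, 0.294, 0.08], [0.539, 0.266, 0.076], [0.537, 0.283, 0.077], [0.543, 0.262, 0.033], [0.534, 0.27,
[... 515 characters left out ...]
9.5] [180.2 232.9] 3.9 z 0.0512
handle 163 [502.8 -41.2] [ 34.5 129.8] 0.6 z 0.0794
[[0.533, 0.263, 0.079], [0.533, 0.277, 0.078], [0.578, 0.263, 0.036], [0.574, 0.261, 0.032], [0.578, 0.273, 0.037], [0.543, 0.275, 0.055], [0.572, 0.268, 0.033], [0.538, 0.271, 0.05], [0.565, 0.271, 0.034], [0.535, 0.267, 0.045], [0.544, 0.297, 0.063], [0.579, 0.292, 0.04], [0.564, 0.268, 0.026], [0.581, 0.295, 0.038], [0.562, 0.274, 0.029], [0.536, 0.266, 0.033], [0.564, 0.273, 0.023], [0.534, 0.268, 0.033], [0.548, 0.292, 0.044], [0.572, 0.295, 0.032], [0.542, 0.292, 0.043], [0.566, 0.292, 0.029], [0.536, 0.289, 0.04], [0.559, 0.285, 0.022], [0.562, 0.29, 0.022], [0.56, 0.292, 0.021], [0.537, 0.292, 0.029]]
```

View pics/crop.png

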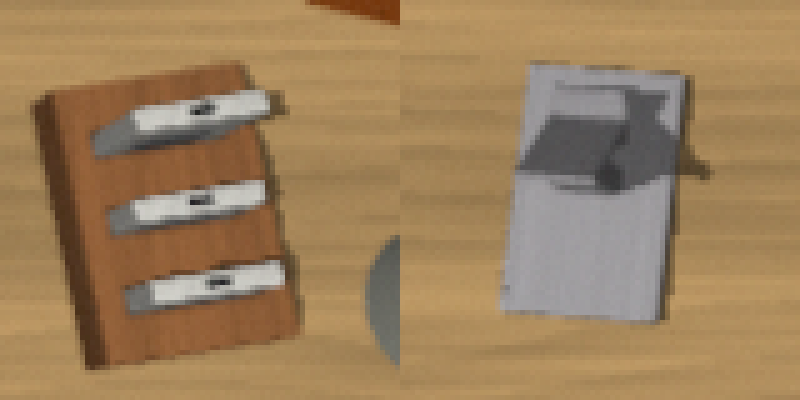

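Request:
{"name": "play_rows", "arguments": {
  "plan": [
    [[0,0,0],[0,0,-0.92],0],
    [[0,0,0],[0,0,-0.92],0],
    [[0,0,0],[0,0,-0.92],0],
    [[0,0,0],[0,0,-0.92],0],
    [[0,0,0],[0,0,-0.92],0],
    [[0,0,0],[0,0,-0.92],0],
    [[0,0,0],[0,0,-0.92],0],
    [[0,0,0],[0,0,-0.92],0],
    [[0,0,0],[0,0,-0.92],0],
    [[0,0,0],[0,0,-0.92],0],
    [[0.53,0.99,0],[0,0,0],0],
    [[0.53,0.99,0],[0,0,0],0],
    [[0.53,0.99,0],[0,0,0],0],
    [[0.53,0.99,0],[0,0,0],0],
    [[0.53,0.99,0],[0,0,0],0],
    [[0.53,0.99,0],[0,0,0],0],
    [[0.53,0.99,0],[0,0,0],0],
    [[0.53,0.99,0],[0,0,0],0],
    [[0.53,0.99,0],[0,0,0],0],
    [[0.53,0.99,0],[0,0,0],0]
  ],
  "newtons": 35
}}

```text
clock: 3.5
position: [0.4366, -0.4184, 0.2453]
tool_rot: [3.142, 0.0, 1.726]
force: [0.6, -0.8, 0.5]
grip_width: 0.0429
finger_force: 0.0
```

Request:
{"name": "play_rows", "arguments": {
  "plan": [
    [[0.53,0.99,0],[0,0,0],0],
    [[0.53,0.99,0],[0,0,0],0],
    [[0.53,0.99,0],[0,0,0],0],
    [[0.53,0.99,0],[0,0,0],0],
    [[0.53,0.99,0],[0,0,0],0],
    [[0.53,0.99,0],[0,0,0],0],
    [[0,0,0],[0,0,0],0],
    [[0,0,0],[0,0,0],0]
  ]
}}

```text
clock: 4.5
position: [0.5699, -0.3179, 0.2452]
tool_rot: [-3.141, 0.0, 1.725]
force: [-0.8, -0.3, 0.1]
grip_width: 0.0427
finger_force: 0.0
```

```bash
cat >> h.py <<'E'
from scipy.spatial.transform import Rotation as Ro
def pose():
    s=bot.observe(); return np.array(s["position"]),Ro.from_euler("xyz",s["tool_rot"])
def sel(P,x0,x1,y0,y1,z0,z1):
    return P[(P[:,0]>x0)&(P[:,0]<x1)&(P[:,1]>y0)&(P[:,1]<y1)&(P[:,2]>z0)&(P[:,2]<z1)]
def to(p,R):
    "shift (tool axes now) and turn (tool axes) in units to reach pose p,R; then shift in target axes"
    q,S=pose(); d=np.array(p)-q
    print("shift now-axes",np.round(S.inv().apply(d)/.025,2),"turn",np.round((S.inv()*R).as_rotvec()/.15,2),"shift target-axes",np.round(R.inv().apply(d)/.025,2))
E
python3 - <<'E'
from h import *
s=bot.observe(); print(s["clock"],np.round(s["position"],4),np.round(s["tool_rot"],3),s["grip_width"],np.round(s["qpos"],2))
f=grab_frame("wrist"); save(f,"pics/w1.png"); P,_=cloud(f)
def rect(P,n):
    c,sz,a=cv2.minAreaRect((P[:,:2]*1000).astype(np.float32)); print(n,len(P),np.round(c,1),np.round(sz,1),round(a,1),round(np.median(P[:,2]),4))
for n,z0,z1,x0,x1 in (("tall",.09,.11,.54,.6),("short",.068,.081,.515,.555),("rack",.033,.044,.44,.63)):
    Q=sel(P,x0,x1,-.42,-.25,z0,z1)
    if len(Q)>5: rect(Q,n)
# stand frame
F={n:dict(np.load(f"{n}0.npz")) for n in ("top","side")}
for n,f in F.items():
    P,_=cloud(f); Q=sel(P,.44,.63,.2,.34,.0045,.09)
    for yaw in (-.087,):
        c,s=np.cos(yaw),np.sin(yaw); L=Q[:,:2]@np.array([[c,-s],[s,c]])
        b=(Q[:,2]<.012)
        u=(Q[:,2]>.02)
        print(n,"base",np.round(np.percentile(L[b],[1,99],0),4).tolist(),"up",np.round(np.percentile(L[u],[1,99],0),4).tolist())
        rect(Q[b],"base")
        # face fit: z vs local x among face points
        m=u&(L[:,0]>.505)&(L[:,0]<.545)&(Q[:,2]>.035)
        for x,z in list(zip(np.round(L[u,0],3),np.round(Q[u,2],3)))[::max(1,u.sum()//30)]: print((x,z),end=" ")
        print()
E
```

```text
4.5 [ 0.5699 -0.3179  0.2452] [-3.141  0.     1.725] 0.04272651495270673 [ 0.69  0.59 -0.42  1.51  0.26  1.1   0.37]
tall 1187 [ 572.5 -318.8] [10.7 59.5] 8.8 0.1004
short 1040 [ 536. -325.] [11.2 60.4] 9.1 0.0745
rack 10555 [ 535.9 -325.3] [130.3  90.7] 9.1 0.0386
top base [[0.4332, 0.2518], [0.5901, 0.3713]] up [[0.5067, 0.3042], [0.5565, 0.3399]]
base 1260 [534.2 269. ] [187.7 138.2] 0.6 0.0086
(np.float64(0.555), np.float64(0.038)) (np.float64(0.552), np.float64(0.039)) (np.float64(0.555), np.float64(0.037)) (np.float64(0.552), np.float64(0.038)) (np.float64(0.549), np.float64(0.034)) (np.float64(0.55), np.float64(0.038)) (np.float64(0.548), np.float64(0.032)) (np.float64(0.545), np.float64(0.033)) (np.float64(0.541), np.float64(0.036)) (np.float64(0.544), np.float64(0.029)) (np.float64(0.54), np.float64(0.036)) (np.float64(0.535), np.float64(0.046)) (np.float64(0.538), np.float64(0.04)) (np.float64(0.534), np.float64(0.042)) (np.float64(0.529), np.float64(0.05)) (np.float64(0.532), np.float64(0.048)) (np.float64(0.527), np.float64(0.054)) (np.float64(0.531), np.float64(0.044)) (
[... 1253 characters left out ...]
9)) (np.float64(0.516), np.float64(0.051)) (np.float64(0.552), np.float64(0.036)) (np.float64(0.523), np.float64(0.052)) (np.float64(0.51), np.float64(0.044)) (np.float64(0.541), np.float64(0.034)) (np.float64(0.512), np.float64(0.05)) (np.float64(0.547), np.float64(0.031)) (np.float64(0.52), np.float64(0.044)) (np.float64(0.509), np.float64(0.033)) (np.float64(0.536), np.float64(0.022)) (np.float64(0.51), np.float64(0.034)) (np.float64(0.533), np.float64(0.027)) (np.float64(0.511), np.float64(0.034)) (np.float64(0.534), np.float64(0.023)) (np.float64(0.509), np.float64(0.029)) (np.float64(0.509), np.float64(0.033)) (np.float64(0.511), np.float64(0.031)) (np.float64(0.51), np.float64(0.023))
```

Request:
{"name": "play_rows", "arguments": {
  "plan": [
    [[0,0.09,0.8],[0,0,0],0],
    [[0,0,0.9],[0,0,0],0],
    [[0,0,0.9],[0,0,0],0],
    [[0,0,0.9],[0,0,0],0],
    [[0,0,0.8],[0,0,0],0],
    [[0,0,0.6],[0,0,0],0],
    [[0,0,0.5],[0,0,0],0],
    [[0,0,0.4],[0,0,0],0],
    [[0,0,0.3],[0,0,0],0],
    [[0,0,0.03],[0,0,0],0],
    [[0,0,0],[0,0,0],0],
    [[0,0,0],[0,0,0],0.5],
    [[0,0,0],[0,0,0],0.7],
    [[0,0,0],[0,0,0],1],
    [[0,0,0],[0,0,0],1],
    [[0,0,0],[0,0,0],1],
    [[0,0,0],[0,0,0],1]
  ],
  "newtons": 40
}}

```text
clock: 6.68
position: [0.5728, -0.3172, 0.0924]
tool_rot: [3.141, 0.0, 1.726]
force: [-0.4, 0.1, 6.1]
grip_width: 0.0101
finger_force: 40.0
```

Request:
{"name": "play_rows", "arguments": {
  "plan": [
    [[0,0,-0.2],[0,0,0],1],
    [[0,0,-0.3],[0,0,0],1],
    [[0,0,-0.4],[0,0,0],1],
    [[0,0,-0.5],[0,0,0],1],
    [[0,0,-0.7],[0,0,0],1],
    [[0,0,-0.7],[0,0,0],1],
    [[0,0,-0.7],[0,0,0],1],
    [[0,0,-0.7],[0,0,0],1],
    [[0,0,-0.7],[0,0,0],1],
    [[0,0,-0.7],[0,0,0],1],
    [[0,0,-0.6],[0,0,0],1],
    [[0,0,-0.4],[0,0,0],1],
    [[0,0,0],[0,0,0],1]
  ]
}}

```text
clock: 8.3
position: [0.5728, -0.3172, 0.2576]
tool_rot: [3.141, 0.001, 1.726]
force: [0.4, -0.1, -2.0]
grip_width: 0.0104
finger_force: 39.0
```

Run:
```python
from h import *
p,S=pose(); s=bot.observe(); print(s["clock"],p.round(4),s["grip_width"],np.round(s["force"],1))
for n in ("side","top"):
    f=grab_frame(n); P,_=cloud(f); q=sel(P,.53,.61,-.36,-.26,.12,.25)
    # drive candidates: below fingertips
    d=q[q[:,2]<p[2]-.016]; print(n,len(d),np.round(np.percentile(d,[1,50,99],0),3).tolist() if len(d) else "")
```

```text
8.3 [ 0.5728 -0.3172  0.2576] 0.010375266355908906 [ 0.4 -0.1 -2. ]
side 145 [[0.561, -0.343, 0.173], [0.567, -0.293, 0.208], [0.574, -0.282, 0.241]]
top 151 [[0.563, -0.335, 0.175], [0.566, -0.294, 0.208], [0.573, -0.288, 0.24]]
```

```bash
cat >> h.py <<'E'
yw=-.087; a=np.radians(55)
xs=np.array([np.cos(yw),np.sin(yw),0]); ys=np.array([-np.sin(yw),np.cos(yw),0]); zz=np.array([0,0,1.])
n=xs*np.sin(a)+zz*np.cos(a); d=xs*np.cos(a)-zz*np.sin(a)
Rst=Ro.from_matrix(np.stack([ys,n,d],1))
L=np.array([.569,.2746,.030])
E
python3 - <<'E'
from h import *
T=L+.0055*n-.0845*d; H=T-.06*d+.03*n; print(T,H)
to(H,Rst)
E
```

```text
[0.5252044  0.27841986 0.10237302] [0.51540159 0.27927486 0.16872943]
shift now-axes [23.92  1.43  3.52] turn [-4.06 -0.49  1.56] shift target-axes [23.56 -5.57  0.39]
```

Request:
{"name": "play_rows", "arguments": {
  "plan": [
    [[0.6,0.03,0],[0,0,0],1],
    [[0.9,0.06,0],[0,0,0],1],
    [[1,0.06,0],[0,0,0],1],
    [[1,0.06,0],[0,0,0],1],
    [[1,0.06,0],[0,0,0],1],
    [[1,0.06,0],[0,0,0],1],
    [[1,0.06,0],[0,0,0],1],
    [[1,0.06,0],[0,0,0],1],
    [[1,0.06,0],[0,0,0],1],
    [[1,0.06,0],[0,0,0],1],
    [[1,0.06,0],[0,0,0],1],
    [[1,0.06,0],[0,0,0],1],
    [[1,0.06,0],[0,0,0],1],
    [[1,0.06,0],[0,0,0],1],
    [[1,0.06,0],[0,0,0],1],
    [[1,0.06,0],[0,0,0],1],
    [[1,0.06,0],[0,0,0],1],
    [[1,0.06,0],[0,0,0],1],
    [[1,0.06,0],[0,0,0],1],
    [[1,0.06,0],[0,0,0],1]
  ]
}}

```text
clock: 10.9
position: [0.5248, 0.1711, 0.2571]
tool_rot: [-3.141, -0.0, 1.727]
force: [0.4, -1.2, -2.8]
grip_width: 0.0102
finger_force: 39.0
```

Request:
{"name": "play_rows", "arguments": {
  "plan": [
    [[1,0.06,0],[0,0,0],1],
    [[1,0.06,0],[0,0,0],1],
    [[1,0.06,0],[0,0,0],1],
    [[0.8,0.06,0],[0,0,0],1],
    [[0.6,0.05,0],[0,0,0],1],
    [[0,0,0],[-0.58,-0.07,0.22],1],
    [[0,0,0],[-0.58,-0.07,0.22],1],
    [[0,0,0],[-0.58,-0.07,0.22],1],
    [[0,0,0],[-0.58,-0.07,0.22],1],
    [[0,0,0],[-0.58,-0.07,0.22],1],
    [[0,0,0],[-0.58,-0.07,0.22],1],
    [[0,0,0],[-0.58,-0.07,0.22],1],
    [[0,-0.4,0.57],[0,0,0],1],
    [[0,-0.4,0.57],[0,0,0],1],
    [[0,-0.4,0.57],[0,0,0],1],
    [[0,-0.4,0.57],[0,0,0],1],
    [[0,-0.4,0.57],[0,0,0],1],
    [[0,0,0],[0,0,0],1],
    [[0,0,0],[0,0,0],1]
  ]
}}

```text
clock: 13.28
position: [0.5165, 0.2791, 0.1706]
tool_rot: [2.529, 0.0, 1.487]
force: [-0.6, 0.1, -1.8]
grip_width: 0.0103
finger_force: 39.3
```

Run:
```python
from h import *
p,S=pose(); s=bot.observe(); print(s["clock"],p.round(4),np.round(s["tool_rot"],3),s["grip_width"],np.round(s["qpos"],2))
T=L+.0055*n-.0845*d; to(T-.06*d+.03*n,Rst)
f=grab_frame("wrist"); save(f,"pics/w2.png"); np.savez("w2.npz",**f)
for nm in ("wrist","top","side"):
    g=f if nm=="wrist" else grab_frame(nm)
    if nm=="side": np.savez("s2.npz",**g)
    P,_=cloud(g)
    # stand coords: along n and d from L
    Q=P-L; X=np.stack([Q@ys,Q@n,Q@d],1)
    m=(abs(X[:,0])<.025)&(X[:,2]>-.055)&(X[:,2]<-.01)&(abs(X[:,1])<.012)
    print(nm,"face",m.sum(),np.round(np.median(X[m],0),4) if m.any() else "",np.round(np.percentile(X[m,0],[2,98]),4) if m.any() else "")
    m=(abs(X[:,0])<.025)&(X[:,1]>.004)&(X[:,1]<.02)&(abs(X[:,2])<.012)
    print(nm,"lip",m.sum(),np.round(np.percentile(X[m],[2,50,98],0),4).tolist() if m.any() else "")
    # drive bits
    Y=S.inv().apply(P-p); m=(abs(Y[:,0])<.04)&(abs(Y[:,1])<.02)&(Y[:,2]>.02)&(Y[:,2]<.1)
    print(nm,"drive tool coords",m.sum(),np.round(np.percentile(Y[m],[2,50,98],0),4).tolist() if m.any() else "")
```

```text
13.275 [0.5165 0.2791 0.1706] [2.529 0.    1.487] 0.01027176117211921 [-0.7   0.47 -0.19  2.16  1.39  0.58 -2.17]
shift now-axes [ 0.   -0.08  0.04] turn [ 0.01 -0.01  0.02] shift target-axes [ 0.   -0.08  0.04]
wrist face 989 [ 0.0033  0.0005 -0.0343] [-0.0174  0.0174]
wrist lip 701 [[-0.0171, 0.0042, -0.0012], [0.0007, 0.0094, 0.0001], [0.0172, 0.0146, 0.0017]]
wrist drive tool coords 841 [[0.0263, -0.0049, 0.0209], [0.028, 0.0003, 0.0438], [0.0284, 0.0056, 0.0799]]
top face 28 [-0.0165  0.0015 -0.0313] [-0.0188 -0.0144]
top lip 27 [[-0.0181, 0.0073, -0.0045], [-0.0056, 0.0145, -0.0001], [0.016, 0.0165, 0.004]]
top drive tool coords 359 [[-0.032, -0.0014, 0.0222], [-0.0081, 0.0064, 0.0529], [0.0261, 0.008, 0.0805]]
side face 46 [ 0.0127 -0.007  -0.0328] [-0.0111  0.0209]
side lip 54 [[-0.014, 0.0041, -0.0039], [0.0028, 0.0085, 0.0001], [0.0192, 0.013, 0.0036]]
side drive tool coords 73 [[0.0266, -0.0064, 0.021], [0.0293, -0.0016, 0.0475], [0.0321, 0.0033, 0.0811]]
```

View pics/w2.png

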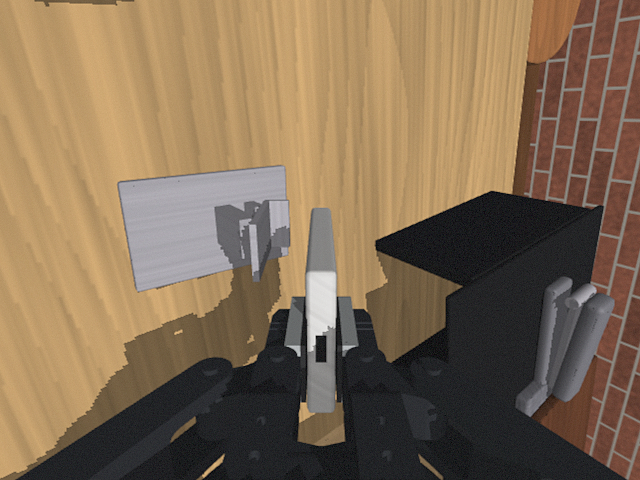

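Request:
{"name": "play_rows", "arguments": {
  "plan": [
    [[0.06,-0.35,0],[0,0,0],1],
    [[0,-0.4,0],[0,0,0],1],
    [[0,-0.37,0],[0,0,0],1],
    [[0,0,0.3],[0,0,0],1],
    [[0,0,0.4],[0,0,0],1],
    [[0,0,0.4],[0,0,0],1],
    [[0,0,0.4],[0,0,0],1],
    [[0,0,0.3],[0,0,0],1],
    [[0,0,0.3],[0,0,0],1],
    [[0,0,0.15],[0,0,0],1],
    [[0,0,0.05],[0,0,0],1],
    [[0,0,0],[0,0,0],1],
    [[0,0,0],[0,0,0],1]
  ]
}}

```text
clock: 15.05
position: [0.5266, 0.2796, 0.1071]
tool_rot: [2.529, 0.0, 1.487]
force: [-0.0, 0.0, -1.0]
grip_width: 0.0104
finger_force: 39.3
```

Run:
```python
from h import *
p,S=pose(); s=bot.observe(); print(s["clock"],np.round(s["force"],1))
T=L+.0055*n-.0845*d; to(T,Rst)
f=grab_frame("wrist"); save(f,"pics/w3.png"); g=grab_frame("side")
im=cv2.cvtColor(g["pixels"],cv2.COLOR_RGB2BGR)[260:380,220:340]; cv2.imwrite("pics/s3.png",cv2.resize(im,(600,600),interpolation=2))
P,_=cloud(f); Q=P-L; X=np.stack([Q@ys,Q@n,Q@d],1)
m=(X[:,0]>.019)&(abs(X[:,0])<.034)&(X[:,2]>-.065)&(X[:,2]<.01)&(X[:,1]>-.006)&(X[:,1]<.025)
print("drive side",m.sum(),np.round(np.percentile(X[m],[2,50,98],0),4).tolist())
```

```text
15.05 [-0.  0. -1.]
shift now-axes [-0.05 -0.15  0.12] turn [ 0.01 -0.01  0.02] shift target-axes [-0.05 -0.15  0.12]
drive side 786 [[0.0276, 0.0043, -0.0643], [0.0293, 0.0095, -0.0417], [0.0297, 0.0147, -0.0077]]
```

View pics/s3.png

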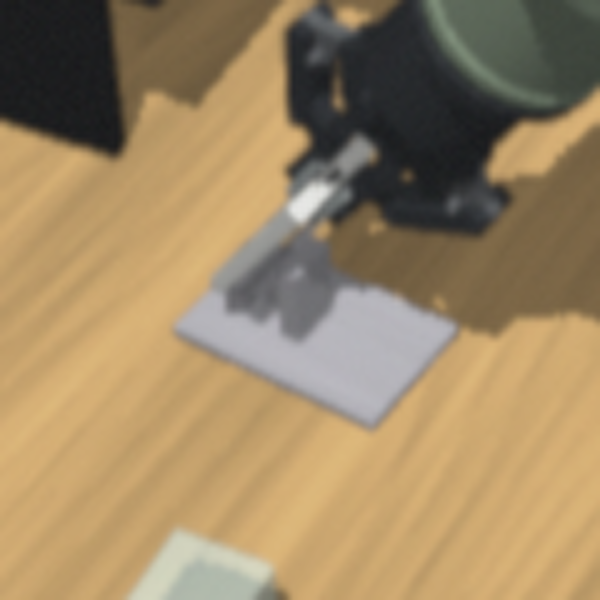

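Request:
{"name": "play_rows", "arguments": {
  "plan": [
    [[0,0,0.05],[0,0,0],1],
    [[0,0,0.04],[0,0,0],1],
    [[0,0,0.03],[0,0,0],1],
    [[0,0,0],[0,0,0],1]
  ]
}}

```text
clock: 15.65
position: [0.5283, 0.2793, 0.1043]
tool_rot: [2.53, 0.001, 1.487]
force: [0.3, 0.6, -0.9]
grip_width: 0.0102
finger_force: 39.3
```

Request:
{"name": "play_rows", "arguments": {
  "plan": [
    [[0,0,0.02],[0,0,0],1],
    [[0,0,0.02],[0,0,0],1],
    [[0,0,0],[0,0,0],1]
  ]
}}

```text
clock: 16.02
position: [0.5285, 0.2794, 0.1041]
tool_rot: [2.529, 0.0, 1.487]
force: [-13.7, -2.9, 16.6]
grip_width: 0.0101
finger_force: 42.5
```

Request:
{"name": "play_rows", "arguments": {
  "plan": [
    [[0,-0.05,0],[0,0,0],1],
    [[0,-0.05,0],[0,0,0],1],
    [[0,-0.03,0],[0,0,0],1],
    [[0,0,0],[0,0,0],1]
  ]
}}

```text
clock: 16.52
position: [0.5273, 0.2795, 0.1033]
tool_rot: [2.526, -0.0, 1.486]
force: [-6.1, -3.0, 20.5]
grip_width: 0.0104
finger_force: 42.8
```

Request:
{"name": "play_rows", "arguments": {
  "plan": [
    [[0,0,-0.02],[0,0,0],1],
    [[0,0,0],[0,0,0],1]
  ]
}}

```text
clock: 16.77
position: [0.5261, 0.2796, 0.1024]
tool_rot: [2.529, 0.0, 1.487]
force: [-4.5, -0.6, 7.4]
grip_width: 0.0107
finger_force: 40.8
```

Request:
{"name": "play_rows", "arguments": {
  "plan": [
    [[0,0,0],[0,0,0],0.65],
    [[0,0,0],[0,0,0],0.5],
    [[0,0,0],[0,0,0],0.3],
    [[0,0,0],[0,0,0],0.1],
    [[0,0,0],[0,0,0],0.1]
  ]
}}

```text
clock: 17.4
position: [0.526, 0.2795, 0.1021]
tool_rot: [2.53, 0.001, 1.487]
force: [-0.4, -0.7, 0.0]
grip_width: 0.0385
finger_force: 0.0
```

Run:
```python
from h import *
p,S=pose(); s=bot.observe(); print(s["clock"],np.round(s["force"],1),s["grip_width"])
f=grab_frame("wrist"); g=grab_frame("side")
im=cv2.cvtColor(g["pixels"],cv2.COLOR_RGB2BGR)[260:380,220:340]; im2=cv2.cvtColor(f["pixels"],cv2.COLOR_RGB2BGR)
cv2.imwrite("pics/s4.png",np.hstack([cv2.resize(im,(360,360),interpolation=2),cv2.resize(im2[:, 80:560],(360,360))]))
P,_=cloud(f); Q=P-L; X=np.stack([Q@ys,Q@n,Q@d],1)
m=(X[:,0]>.019)&(abs(X[:,0])<.034)&(X[:,2]>-.06)&(X[:,2]<.01)&(X[:,1]>-.006)&(X[:,1]<.025)
print("drive side",m.sum(),np.round(np.percentile(X[m],[2,50,98],0),4).tolist())
for lo,hi in ((-.06,-.045),(-.045,-.03),(-.03,-.015),(-.015,0)):
    k=m&(X[:,2]>lo)&(X[:,2]<hi); print(lo,np.round(np.percentile(X[k,1],[2,50,98]),4))
```

```text
17.4 [-0.4 -0.7  0. ] 0.038507310293402625
drive side 763 [[0.0277, 0.0009, -0.0591], [0.0293, 0.0061, -0.0374], [0.0297, 0.0114, -0.0039]]
-0.06 [0.001  0.0062 0.0114]
-0.045 [0.0009 0.0061 0.0113]
-0.03 [0.001  0.0061 0.0113]
-0.015 [0.0009 0.0061 0.0115]
```

View pics/s4.png

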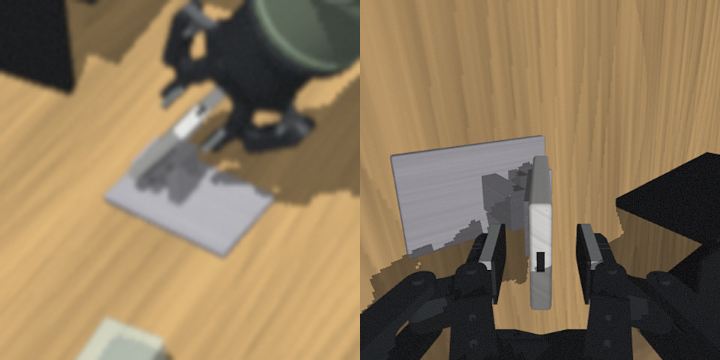

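Request:
{"name": "play_rows", "arguments": {
  "plan": [
    [[0,0,-0.3],[0,0,0],0.1],
    [[0,0,-0.6],[0,0,0],0.1],
    [[0,0,-0.8],[0,0,0],0.1],
    [[0,0,-0.9],[0,0,0],0.1],
    [[0,0,-0.9],[0,0,0],0.1],
    [[0,0,-0.9],[0,0,0],-0.5],
    [[0,0,-0.8],[0,0,0],-1],
    [[0,0,-0.4],[0,0,0],-1],
    [[0,0,0],[0,0,0],-1]
  ]
}}

```text
clock: 18.62
position: [0.4458, 0.2865, 0.2172]
tool_rot: [2.529, -0.0, 1.487]
force: [0.1, -0.6, -0.2]
grip_width: 0.0854
finger_force: 0.0
```

```bash
cat >> h.py <<'E'
def Rgrip(yaw,phi): # tool y = +y axis of frame yaw; z inward by phi deg from down
    b=np.radians(phi); x=np.array([np.cos(yaw),np.sin(yaw),0]); y=np.array([-np.sin(yaw),np.cos(yaw),0]); z=-x*np.sin(b)-zz*np.cos(b)
    return Ro.from_matrix(np.stack([np.cross(y,z),y,z],1))
C=L-.046*d+.006*n
E
python3 - <<'E'
from h import *
p,S=pose(); print(p.round(4),C.round(4))
R=Rgrip(yw,45); z=R.as_matrix()[:,2]
to(C-.1*z,R); to(C-.1*z,Rgrip(yw,0))
E
```

```text
[0.4458 0.2865 0.2172] [0.5476 0.2765 0.0711]
shift now-axes [-0.07  3.93  6.45] turn [ 7.2   7.2  -8.55] shift target-axes [-7.03 -0.05 -2.76]
shift now-axes [-0.07  3.93  6.45] turn [  3.2    3.19 -10.09] shift target-axes [-6.92 -0.05  3.02]
```

Request:
{"name": "play_rows", "arguments": {
  "plan": [
    [[0.04,0.77,0.34],[0,0,0],-1],
    [[0.04,0.77,0.34],[0,0,0],-1],
    [[0.04,0.77,0.34],[0,0,0],-1],
    [[0.04,0.77,0.34],[0,0,0],-1],
    [[0.04,0.77,0.34],[0,0,0],-1],
    [[0.04,0.77,0.34],[0,0,0],-1],
    [[0.04,0.77,0.34],[0,0,0],-1],
    [[0.04,0.77,0.34],[0,0,0],-1]
  ]
}}

```text
clock: 19.62
position: [0.6119, 0.2799, 0.2486]
tool_rot: [2.53, 0.002, 1.487]
force: [-0.6, 0.3, -0.7]
grip_width: 0.0854
finger_force: 0.0
```

Request:
{"name": "play_rows", "arguments": {
  "plan": [
    [[0,0,0],[0.51,0.51,-0.61],-1],
    [[0,0,0],[0.51,0.51,-0.61],-1],
    [[0,0,0],[0.51,0.51,-0.61],-1],
    [[0,0,0],[0.51,0.51,-0.61],-1],
    [[0,0,0],[0.51,0.51,-0.61],-1],
    [[0,0,0],[0.51,0.51,-0.61],-1],
    [[0,0,0],[0.51,0.51,-0.61],-1],
    [[0,0,0],[0.51,0.51,-0.61],-1],
    [[0,0,0],[0.51,0.51,-0.61],-1],
    [[0,0,0],[0.51,0.51,-0.61],-1],
    [[0,0,0],[0.51,0.51,-0.61],-1],
    [[0,0,0],[0.51,0.51,-0.61],-1],
    [[0,0,0],[0.51,0.51,-0.61],-1],
    [[0,0,0],[0.51,0.51,-0.61],-1],
    [[0,0,0],[0,0,0],-1]
  ]
}}

```text
clock: 21.5
position: [0.6062, 0.2776, 0.2359]
tool_rot: [-3.096, -0.715, 2.902]
force: [-0.6, 0.3, -0.1]
grip_width: 0.0854
finger_force: 0.0
```

Run:
```python
from h import *
s=bot.observe(); p,S=pose(); print(s["clock"],p.round(4),np.round(s["tool_rot"],3),np.round(s["qpos"],2),S.as_matrix()[:,2].round(3))
R=Rgrip(yw,45); z=R.as_matrix()[:,2]
to(C-.08*z,R)
f=grab_frame("wrist"); P,_=cloud(f); Q=P-L; X=np.stack([Q@ys,Q@n,Q@d],1)
m=(abs(X[:,0])<.045)&(X[:,2]>-.11)&(X[:,2]<.02)&(X[:,1]>.006)&(X[:,1]<.018)
print(m.sum(),np.round(np.percentile(X[m],[1,50,99],0),4).tolist())
Y=S.inv().apply(P-p); m=(abs(Y[:,0])<.02)&(abs(Y[:,1])<.06)&(Y[:,2]>-.06)&(Y[:,2]<.03)
print("fingers tool coords",m.sum(),np.round(np.percentile(Y[m],[1,99],0),4).tolist() if m.any() else "")
save(f,"pics/w5.png")
```

```text
21.5 [0.6062 0.2776 0.2359] [-3.096 -0.715  2.902] [-0.09  1.07 -0.75  0.87  0.13  1.88  0.67] [-0.647  0.111 -0.754]
shift now-axes [-2.82 -0.11  3.29] turn [ 0.39  0.45 -0.75] shift target-axes [-3.01 -0.25  3.11]
6872 [[-0.0302, 0.0073, -0.0922], [-0.0011, 0.0121, -0.0524], [0.0283, 0.0149, 0.0016]]
fingers tool coords 20050 [[-0.0101, -0.0594, -0.0596], [0.0163, 0.0596, -0.0026]]
```

Request:
{"name": "play_rows", "arguments": {
  "plan": [
    [[-0.56,-0.02,0.66],[0,0,0],-1],
    [[-0.56,-0.02,0.66],[0,0,0],-1],
    [[-0.56,-0.02,0.66],[0,0,0],-1],
    [[-0.56,-0.02,0.66],[0,0,0],-1],
    [[-0.56,-0.02,0.66],[0,0,0],-1],
    [[0,0,0],[0.2,0.22,-0.38],-1],
    [[0,0,0],[0.2,0.22,-0.38],-1],
    [[0,0,0],[0,0,0],-1]
  ]
}}

```text
clock: 22.55
position: [0.6033, 0.2735, 0.1292]
tool_rot: [3.135, -0.784, 3.063]
force: [-0.4, 0.2, -0.3]
grip_width: 0.0857
finger_force: 0.0
```

Run:
```python
from h import *
s=bot.observe(); p,S=pose(); print(s["clock"],p.round(4),np.round(s["tool_rot"],3),np.round(s["qpos"],2),S.as_matrix()[:,2].round(3))
R=Rgrip(yw,45); z=R.as_matrix()[:,2]
to(C-.08*z,R)
```

```text
22.55 [0.6033 0.2735 0.1292] [ 3.135 -0.784  3.063] [-0.11  1.22 -0.74  0.85  0.2   1.85  0.83] [-0.704  0.063 -0.708]
shift now-axes [-0.07 -0.08  0.02] turn [0.01 0.01 0.04] shift target-axes [-0.07 -0.08  0.02]
```

Request:
{"name": "play_rows", "arguments": {
  "plan": [
    [[-0.07,-0.12,0.3],[0,0,0.04],-1],
    [[0,0,0.5],[0,0,0],-1],
    [[0,0,0.5],[0,0,0],-1],
    [[0,0,0.5],[0,0,0],-1],
    [[0,0,0.5],[0,0,0],-1],
    [[0,0,0.4],[0,0,0],-1],
    [[0,0,0.2],[0,0,0],-0.8],
    [[0,0,0],[0,0,0],-0.62],
    [[0,0,0],[0,0,0],-0.62]
  ]
}}

```text
clock: 23.68
position: [0.5539, 0.2744, 0.0782]
tool_rot: [3.14, -0.783, 3.054]
force: [0.1, -0.1, -0.3]
grip_width: 0.0687
finger_force: 0.0
```

Run:
```python
from h import *
s=bot.observe(); p,S=pose(); print(s["clock"],p.round(4),s["grip_width"],np.round(s["force"],1))
R=Rgrip(yw,45); z=R.as_matrix()[:,2]
to(C-.004*z,R)
f=grab_frame("wrist"); P,_=cloud(f); save(f,"pics/w6.png")
Y=S.inv().apply(P-p); w=s["grip_width"]/2
for sg in (1,-1):
    m=(abs(Y[:,0])<.02)&(sg*Y[:,1]>w-.003)&(sg*Y[:,1]<w+.02)&(Y[:,2]>-.06)&(Y[:,2]<.025)
    print(sg,m.sum(),np.round(np.percentile(Y[m],[1,50,98,99.8],0),4).tolist())
m=(abs(Y[:,0])<.06)&(abs(Y[:,1])<.031)&(abs(Y[:,2])<.04); print("drive",np.round(np.percentile(Y[m],[1,50,99],0),4).tolist())
```

```text
23.675 [0.5539 0.2744 0.0782] 0.06865293657801773 [ 0.1 -0.1 -0.3]
shift now-axes [-0.02  0.06  0.22] turn [ 0.01  0.02 -0.  ] shift target-axes [-0.02  0.06  0.22]
1 10264 [[-0.0108, 0.0322, -0.0592], [0.0072, 0.0422, -0.0433], [0.0133, 0.054, 0.0004], [0.0169, 0.0543, 0.005]]
-1 8527 [[-0.0099, -0.0541, -0.0592], [0.0073, -0.0408, -0.0395], [0.0162, -0.0333, 0.0009], [0.0172, -0.0316, 0.0052]]
drive [[-0.0483, -0.0283, -0.0045], [0.01, 0.0006, 0.0018], [0.0451, 0.0296, 0.0117]]
```

View pics/w6.png

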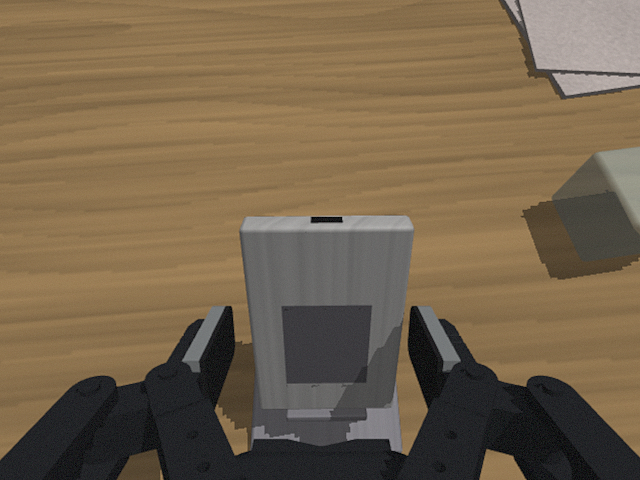

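Request:
{"name": "play_rows", "arguments": {
  "plan": [
    [[-0.03,0.02,0.13],[0,0,0],-0.62],
    [[0,0,0.13],[0,0,0],-0.62],
    [[0,0,0],[0,0,0],-0.55],
    [[0,0,0],[0,0,0],-0.48],
    [[0,0,0],[0,0,0],-0.42],
    [[0,0,0],[0,0,0],-0.3],
    [[0,0,0],[0,0,0],-0.2],
    [[0,0,0],[0,0,0],0],
    [[0,0,0],[0,0,0],0]
  ],
  "newtons": 40
}}

```text
clock: 24.85
position: [0.55, 0.2754, 0.0733]
tool_rot: [3.14, -0.783, 3.054]
force: [4.4, 1.4, 6.3]
grip_width: 0.059
finger_force: 43.9
```

Run:
```python
from h import *
s=bot.observe(); p,S=pose(); print(s["clock"],p.round(4),s["grip_width"],np.round(s["force"],1),s["finger_force"])
f=grab_frame("wrist"); P,_=cloud(f)
Y=S.inv().apply(P-p); w=s["grip_width"]/2
for sg in (1,-1):
    m=(abs(Y[:,0])<.02)&(sg*Y[:,1]>w+.001)&(sg*Y[:,1]<w+.02)&(Y[:,2]>-.06)&(Y[:,2]<.025)
    print(sg,m.sum(),np.round(np.percentile(Y[m],[1,50,98,99.8],0),4).tolist())
m=(abs(Y[:,0])<.06)&(abs(Y[:,1])<.029)&(abs(Y[:,2])<.03)
A=Y[m]; k=(abs(A[:,0])<.008)&(abs(A[:,1])<.02); print("face at centre z",np.median(A[k,2]),np.polyfit(A[:,0],A[:,2],1))
```

```text
24.85 [0.55   0.2754 0.0733] 0.059009125495931264 [4.4 1.4 6.3] 43.932756185531616
1 6653 [[-0.0112, 0.0307, -0.057], [0.0073, 0.0414, -0.044], [0.0136, 0.0494, -0.0016], [0.017, 0.0495, 0.0037]]
-1 7163 [[-0.0099, -0.0492, -0.0587], [0.0073, -0.0366, -0.0368], [0.0165, -0.0306, -0.001], [0.0174, -0.0305, 0.0033]]
face at centre z -0.0031475199042496705 [-0.15424835 -0.00344613]
```

Request:
{"name": "play_rows", "arguments": {
  "plan": [
    [[-0.02,0,-0.1],[0,0,0],0],
    [[-0.04,0,-0.2],[0,0,0],0],
    [[-0.05,0,-0.3],[0,0,0],0],
    [[-0.07,0,-0.4],[0,0,0],0],
    [[-0.07,0,-0.4],[0,0,0],0],
    [[-0.07,0,-0.4],[0,0,0],0],
    [[0.2,0,-0.5],[0,0,0],0],
    [[0.4,0,-0.4],[0,0,0],0],
    [[0.5,0,-0.5],[0,0,0],0],
    [[0.5,0,-0.5],[0,0,0],0],
    [[0.5,0,-0.5],[0,0,0],0],
    [[0.5,0,-0.5],[0,0,0],0],
    [[0.5,0,-0.5],[0,0,0],0],
    [[0,0,0],[0,0,0],0]
  ]
}}

```text
clock: 26.65
position: [0.5923, 0.2717, 0.2157]
tool_rot: [3.14, -0.781, 3.055]
force: [0.7, 0.0, -2.1]
grip_width: 0.0588
finger_force: 43.6
```

Run:
```python
from h import *
s=bot.observe(); p,S=pose(); print(s["clock"],p.round(4),s["grip_width"],np.round(s["force"],1),s["finger_force"],np.round(s["qpos"],2))
f=grab_frame("wrist"); P,_=cloud(f); Y=S.inv().apply(P-p)
m=(abs(Y[:,0])<.06)&(abs(Y[:,1])<.029)&(abs(Y[:,2])<.03); A=Y[m]
c=np.polyfit(A[:,0],A[:,2],1); print("slope",c,"x range",np.percentile(A[:,0],[1,99]))
# drawer from top view
g=grab_frame("top"); P,_=cloud(g); r=.06
cx,sx=np.cos(r),np.sin(r); U=np.stack([cx*P[:,0]+sx*P[:,1],-sx*P[:,0]+cx*P[:,1],P[:,2]],1)
np.savez("t7.npz",**g)
pan=sel(U,.45,.62,-.2,.12,.097,.108); 
k=pan[:,0]<.56; print("panel x",np.percentile(pan[k,0],[1,50,99]).round(4),"y",np.percentile(pan[k,1],[1,99]).round(4))
fl=sel(U,.5,.72,-.2,.12,.047,.058); print("floor",np.percentile(fl[:,0],[1,50,99]).round(4),np.percentile(fl[:,1],[1,50,99]).round(4),np.median(fl[:,2]).round(4))
ri=sel(U,.6,.95,-.35,.3,.116,.126); print("riser front",np.percentile(ri[:,0],[.2,1]).round(4))
h=sel(U,.42,.52,-.12,.04,.07,.09); print("handle",np.percentile(h,[2,50,98],0).round(4).tolist())
to(p,Rgrip(r,-10))
```

```text
26.65 [0.5923 0.2717 0.2157] 0.058847986935240806 [ 0.7  0.  -2.1] 43.59917879104614 [-0.11  1.11 -0.72  0.88  0.12  1.92  0.8 ]
slope [-0.15376067 -0.00340001] x range [-0.04337733  0.04569006]
panel x [0.5279 0.5347 0.5427] y [-0.1917 -0.1648]
floor [0.5283 0.6669 0.6931] [-0.1847 -0.1612 -0.1203] 0.0532
riser front [0.6744 0.6758]Traceback (most recent call last):
  File "<stdin>", line 14, in <module>
    return _quantile_unchecked(
        a, q, axis, out, overwrite_input, method, keepdims, weights)
    return _ureduce(a,
                    func=_quantile_ureduce_func,
    ...<5 lines>...
                    overwrite_input=overwrite_input,
                    method=method)
    r = func(a, **kwargs)
    result = _quantile(arr,
                       quantiles=q,
    ...<2 lines>...
                       out=out,
                       weights=wgt)
    slices_having_nans = np.isnan(arr[-1, ...])
                                  ~~~^^^^^^^^^
IndexError: index -1 is out of bounds for axis 0 with size 0
```

Run:
```python
from h import *
r=.06; cx,sx=np.cos(r),np.sin(r); M=np.array([[cx,sx,0],[-sx,cx,0],[0,0,1]])
for nm in ("top","side"):
    f=dict(np.load(f"{nm}0.npz")); P,_=cloud(f)
    def q(lbl,*b,pc=(1,50,99)):
        U=sel(P,*b)@M.T
        if len(U): print(nm,lbl,len(U),np.percentile(U,pc,0).round(4).tolist())
    q("panel",.515,.56,-.13,.05,.098,.106)
    q("floor",.57,.66,-.12,.04,.047,.057)
    q("sidewalls",.57,.65,-.2,.12,.088,.098)
    q("handle",.47,.508,-.08,.0,.07,.088)
    q("riser",.6,.72,-.1,.05,.116,.126)
p,S=pose(); R=Rgrip(r,-9); to(p,R)
```

```text
top panel 544 [[0.5278, -0.1604, 0.0985], [0.535, -0.0725, 0.103], [0.5429, 0.016, 0.1058]]
top floor 2570 [[0.5654, -0.1551, 0.0486], [0.6108, -0.0769, 0.053], [0.6564, 0.001, 0.0566]]
top sidewalls 207 [[0.5629, -0.1801, 0.0884], [0.6058, -0.1739, 0.0938], [0.6478, 0.0296, 0.0976]]
top handle 184 [[0.4875, -0.1092, 0.0774], [0.4925, -0.0697, 0.0823], [0.4983, -0.0299, 0.087]]
top riser 1293 [[0.6745, -0.14, 0.1177], [0.6953, -0.0637, 0.122], [0.719, 0.0062, 0.1255]]
side panel 212 [[0.525, -0.16, 0.0982], [0.532, -0.062, 0.1013], [0.5412, 0.0165, 0.105]]
side floor 768 [[0.5705, -0.1546, 0.0475], [0.6122, -0.0849, 0.0511], [0.656, -0.0239, 0.0554]]
side sidewalls 120 [[0.5631, -0.1806, 0.0882], [0.6059, -0.0716, 0.0912], [0.6501, 0.0353, 0.0958]]
side handle 77 [[0.4848, -0.1073, 0.073], [0.4899, -0.0688, 0.0799], [0.4973, -0.0305, 0.0839]]
side riser 466 [[0.6724, -0.1395, 0.1164], [0.6935, -0.0582, 0.12], [0.7188, 0.0069, 0.124]]
shift now-axes [0. 0. 0.] turn [ 0.32 -6.26 -0.98] shift target-axes [0. 0. 0.]
```

Request:
{"name": "play_rows", "arguments": {
  "plan": [
    [[0,0,0],[0.03,-0.6,-0.1],0],
    [[0,0,0],[0.03,-0.6,-0.1],0],
    [[0,0,0],[0.03,-0.6,-0.1],0],
    [[0,0,0],[0.03,-0.6,-0.1],0],
    [[0,0,0],[0.03,-0.6,-0.1],0],
    [[0,0,0],[0.03,-0.6,-0.1],0],
    [[0,0,0],[0.03,-0.6,-0.1],0],
    [[0,0,0],[0.03,-0.6,-0.1],0],
    [[0,0,0],[0.03,-0.6,-0.1],0],
    [[0,0,0],[0.03,-0.6,-0.1],0],
    [[0,0,0],[0.03,-0.26,-0.05],0],
    [[0,0,0],[0,0,0],0]
  ]
}}

```text
clock: 28.25
position: [0.5912, 0.2714, 0.2136]
tool_rot: [3.141, 0.157, -3.071]
force: [0.5, -0.2, -0.9]
grip_width: 0.0584
finger_force: 43.5
```

```bash
cat >> h.py <<'E'
Rd=Rgrip(.06,-9); Cd=np.array([.6134,-.0378,.0575]); Td=Cd-Rd.apply([.001,0,.0022])
E
python3 - <<'E'
from h import *
s=bot.observe(); p,S=pose(); print(s["clock"],p.round(4),np.round(s["tool_rot"],3),s["grip_width"],Td)
to(Td+[0,0,.09],Rd)
E
```

```text
28.25 [0.5912 0.2714 0.2136] [ 3.141  0.157 -3.071] 0.05842064409236825 [ 0.61404237 -0.03776141  0.05982935]
shift now-axes [  0.36 -12.4    2.52] turn [ 0.02 -0.    0.07] shift target-axes [  0.23 -12.4    2.55]
```

Request:
{"name": "play_rows", "arguments": {
  "plan": [
    [[0.02,-0.4,0],[0.02,0,0.07],0],
    [[0.02,-0.8,0],[0,0,0],0],
    [[0.02,-1,0],[0,0,0],0],
    [[0.02,-1,0],[0,0,0],0],
    [[0.02,-1,0],[0,0,0],0],
    [[0.02,-1,0.1],[0,0,0],0],
    [[0.02,-1,0.2],[0,0,0],0],
    [[0.02,-1,0.2],[0,0,0],0],
    [[0.02,-1,0.3],[0,0,0],0],
    [[0.02,-1,0.3],[0,0,0],0],
    [[0.02,-1,0.3],[0,0,0],0],
    [[0,-1,0.3],[0,0,0],0],
    [[0,-0.8,0.4],[0,0,0],0],
    [[0,-0.4,0.4],[0,0,0],0],
    [[0,0,0],[0,0,0],0],
    [[0,0,0],[0,0,0],0]
  ]
}}

```text
clock: 30.25
position: [0.6147, -0.0367, 0.1516]
tool_rot: [3.141, 0.158, -3.082]
force: [-0.3, 0.4, -1.2]
grip_width: 0.0587
finger_force: 43.5
```

Run:
```python
from h import *
s=bot.observe(); p,S=pose(); print(s["clock"],p.round(4),np.round(s["tool_rot"],3),s["grip_width"],np.round(s["force"],1))
to(Td,Rd)
f=grab_frame("wrist"); P,_=cloud(f); Y=S.inv().apply(P-p); np.savez("w8.npz",**f)
m=(abs(Y[:,0])<.06)&(abs(Y[:,1])<.029)&(abs(Y[:,2])<.03); A=P[m]
U=A@np.array([[np.cos(.06),-np.sin(.06),0],[np.sin(.06),np.cos(.06),0],[0,0,1]])
print("drive riser-frame",np.percentile(U,[1,50,99],0).round(4).tolist(),"slope",np.polyfit(U[:,0],U[:,2],1).round(3))
Q=P@np.array([[np.cos(.06),-np.sin(.06),0],[np.sin(.06),np.cos(.06),0],[0,0,1]])
for l,b in (("panel",(.51,.56,-.16,.02,.095,.108)),("riser",(.65,.72,-.12,0,.115,.128)),("floor",(.55,.66,-.2,.04,.04,.065)),("walls",(.56,.66,-.21,.06,.087,.098))):
    u=sel(Q,*b); print(l,len(u),np.percentile(u,[1,50,99],0).round(4).tolist() if len(u) else "")
im=cv2.cvtColor(f["pixels"],cv2.COLOR_RGB2BGR); g=cv2.cvtColor(grab_frame("side")["pixels"],cv2.COLOR_RGB2BGR)[150:330,220:460]
cv2.imwrite("pics/d8.png",np.hstack([cv2.resize(im,(400,300)),cv2.resize(g,(400,300))]))
```

```text
30.25 [ 0.6147 -0.0367  0.1516] [ 3.141  0.158 -3.082] 0.05873346488126859 [-0.3  0.4 -1.2]
shift now-axes [ 0.61 -0.04  3.62] turn [ 0.    0.01 -0.  ] shift target-axes [ 0.6  -0.04  3.62]
drive riser-frame [[0.5659, -0.1019, 0.1474], [0.5999, -0.0727, 0.1543], [0.6553, -0.0452, 0.1764]] slope [0.003 0.153]
panel 18339 [[0.5279, -0.1583, 0.0956], [0.5346, -0.0699, 0.1029], [0.5428, 0.0183, 0.1046]]
riser 4868 [[0.6746, -0.1195, 0.1187], [0.7049, -0.0717, 0.1215], [0.7191, -0.0271, 0.1225]]
floor 42508 [[0.5583, -0.1746, 0.0511], [0.5903, -0.0757, 0.0526], [0.6578, 0.0238, 0.0635]]
walls 6544 [[0.5607, -0.1803, 0.0872], [0.6013, -0.1735, 0.0931], [0.6585, 0.0295, 0.0948]]
```

View pics/d8.png

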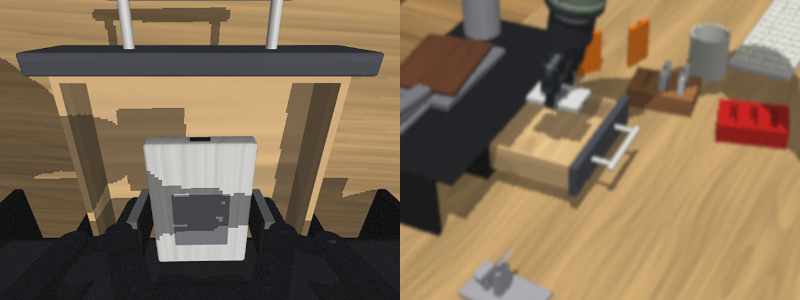

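Request:
{"name": "play_rows", "arguments": {
  "plan": [
    [[0.05,0,0.3],[0,0,0],0],
    [[0.07,0,0.42],[0,0,0],0],
    [[0.07,0,0.42],[0,0,0],0],
    [[0.07,0,0.42],[0,0,0],0],
    [[0.07,0,0.42],[0,0,0],0],
    [[0.07,0,0.42],[0,0,0],0],
    [[0.07,0,0.42],[0,0,0],0],
    [[0.05,0,0.3],[0,0,0],0],
    [[0.04,0,0.2],[0,0,0],0],
    [[0.02,0,0.1],[0,0,0],0],
    [[0,0,0],[0,0,0],0],
    [[0,0,0],[0,0,0],0]
  ]
}}

```text
clock: 31.85
position: [0.614, -0.0379, 0.065]
tool_rot: [3.142, 0.159, -3.083]
force: [0.2, 0.5, -1.1]
grip_width: 0.0591
finger_force: 43.5
```

Request:
{"name": "play_rows", "arguments": {
  "plan": [
    [[0.01,0,0.05],[0,0,0],0],
    [[0.01,0,0.05],[0,0,0],0],
    [[0,0,0],[0,0,0],0]
  ]
}}

```text
clock: 32.22
position: [0.614, -0.0379, 0.0624]
tool_rot: [-3.142, 0.159, -3.083]
force: [0.1, -0.3, 2.6]
grip_width: 0.059
finger_force: 45.6
```

Request:
{"name": "play_rows", "arguments": {
  "plan": [
    [[0,0,0.03],[0,0,0],0],
    [[0,0,0],[0,0,0],0]
  ]
}}

```text
clock: 32.48
position: [0.6146, -0.0378, 0.0621]
tool_rot: [-3.142, 0.16, -3.083]
force: [0.0, -1.3, 10.2]
grip_width: 0.0589
finger_force: 49.8
```

Run:
```python
from h import *
s=bot.observe(); p,S=pose(); print(s["clock"],p.round(4),np.round(s["force"],1),np.round(s["moment"],2))
f=grab_frame("wrist"); P,_=cloud(f); Y=S.inv().apply(P-p)
m=(abs(Y[:,0])<.06)&(abs(Y[:,1])<.027)&(Y[:,2]<.004)&(Y[:,2]>-.03); A=P[m]
c=np.linalg.lstsq(np.c_[A[:,:2]-A[:,:2].mean(0),np.ones(len(A))],A[:,2],rcond=None)[0]; print("plane slopes",c.round(4),np.percentile(A,[1,99],0).round(4).tolist())
U=P@np.array([[np.cos(.06),-np.sin(.06),0],[np.sin(.06),np.cos(.06),0],[0,0,1]])
for y0,y1 in ((-.17,-.13),(-.02,.015)):
    u=sel(U,.55,.66,y0,y1,.04,.06); print("floor",len(u),np.median(u[:,2]) if len(u) else "")
```

```text
32.475 [ 0.6146 -0.0378  0.0621] [ 0.  -1.3 10.2] [-0.13 -0.06  0.  ]
plane slopes [-0.0035 -0.0097  0.0648] [[0.5685, -0.0655, 0.0608], [0.6511, -0.0114, 0.0663]]
floor 14914 0.0525210165719006
floor 13130 0.05252702026848677
```

Request:
{"name": "play_rows", "arguments": {
  "plan": [
    [[0,0,0],[0,0,0],-0.41],
    [[0,0,0],[0,0,0],-0.45],
    [[0,0,0],[0,0,0],-0.5],
    [[0,0,0],[0,0,0],-0.6],
    [[0,0,0],[0,0,0],-0.75],
    [[0,0,0],[0,0,0],-0.75]
  ],
  "newtons": 20
}}

```text
clock: 33.28
position: [0.6138, -0.0378, 0.0613]
tool_rot: [3.141, 0.158, -3.083]
force: [-0.3, 0.3, -0.6]
grip_width: 0.0752
finger_force: 0.0
```

Request:
{"name": "play_rows", "arguments": {
  "plan": [
    [[-0.03,0,-0.2],[0,0,0],-0.75],
    [[-0.07,0,-0.4],[0,0,0],-0.75],
    [[-0.1,0,-0.6],[0,0,0],-0.75],
    [[-0.13,0,-0.8],[0,0,0],-0.75],
    [[-0.13,0,-0.8],[0,0,0],-0.75],
    [[-0.13,0,-0.8],[0,0,0],-0.75],
    [[-0.13,0,-0.8],[0,0,0],-0.75],
    [[-0.06,0,-0.4],[0,0,0],-0.75],
    [[0,0,0],[0,0,0],-0.75]
  ]
}}

```text
clock: 34.4
position: [0.6144, -0.038, 0.1836]
tool_rot: [-3.141, 0.159, -3.083]
force: [-0.8, -0.5, -0.2]
grip_width: 0.0747
finger_force: 0.0
```

Run:
```python
from h import *
s=bot.observe(); p,S=pose(); print(s["clock"],p.round(4),np.round(s["force"],1),s["grip_width"])
f=grab_frame("wrist"); P,_=cloud(f); save(f,"pics/w9.png")
U=P@np.array([[np.cos(.06),-np.sin(.06),0],[np.sin(.06),np.cos(.06),0],[0,0,1]])
for l,b in (("drive",(.55,.68,-.15,.0,.0585,.07)),("floor",(.55,.67,-.17,-.12,.045,.058)),("panel",(.51,.56,-.15,0.01,.098,.106)),("handle",(.47,.51,-.12,-.02,.07,.09))):
    u=sel(U,*b); print(l,len(u),np.percentile(u,[1,50,99],0).round(4).tolist() if len(u) else "")
to([.455,-.048,.18],Rgrip(.06,0))
```

```text
34.4 [ 0.6144 -0.038   0.1836] [-0.8 -0.5 -0.2] 0.07466789479109785
drive 12000 [[0.5655, -0.1052, 0.0609], [0.6045, -0.0758, 0.0636], [0.6553, -0.0468, 0.0651]]
floor 11401 [[0.5581, -0.1695, 0.0511], [0.6053, -0.145, 0.0526], [0.6685, -0.1205, 0.054]]
panel 11353 [[0.5285, -0.1485, 0.1002], [0.5354, -0.0705, 0.103], [0.5434, 0.0083, 0.1046]]
handle 2257 [[0.4959, -0.1189, 0.0771], [0.4978, -0.0597, 0.0812], [0.5093, -0.021, 0.0838]]
shift now-axes [ 6.32 -0.03 -0.89] turn [-0.    1.05 -0.01] shift target-axes [ 6.38 -0.02  0.11]
```

Request:
{"name": "play_rows", "arguments": {
  "plan": [
    [[0.4,0,-0.06],[0,0,0],-0.5],
    [[0.7,0,-0.1],[0,0,0],0],
    [[0.8,0,-0.12],[0,0,0],0.5],
    [[0.9,0,-0.13],[0,0,0],1],
    [[0.9,0,-0.13],[0,0,0],1],
    [[0.9,0,-0.13],[0,0,0],1],
    [[0.9,0,-0.13],[0,0,0],1],
    [[0.7,0,-0.1],[0,0,0],1],
    [[0.4,0,-0.06],[0,0,0],1],
    [[0,0,0],[0,0,0],1],
    [[0,0,0],[0,0,0],1]
  ]
}}

```text
clock: 35.83
position: [0.4483, -0.0475, 0.1807]
tool_rot: [3.141, 0.159, -3.083]
force: [0.2, 0.6, 0.0]
grip_width: -0.0
finger_force: 0.0
```

Run:
```python
from h import *
s=bot.observe(); p,S=pose(); print(s["clock"],p.round(4),np.round(s["force"],1),s["grip_width"],np.round(s["qpos"],2))
to([.4484,-.0432,.078],Rd)
```

```text
35.825 [ 0.4483 -0.0475  0.1807] [0.2 0.6 0. ] -1.7325109983216996e-05 [ 0.62  0.36 -0.77  2.19  0.48  0.57  1.14]
shift now-axes [0.63 0.17 4.06] turn [ 0.    0.01 -0.01] shift target-axes [0.63 0.17 4.06]
```

Request:
{"name": "play_rows", "arguments": {
  "plan": [
    [[0.06,0.02,0.4],[0,0,0],1],
    [[0.1,0.03,0.7],[0,0,0],1],
    [[0.13,0.03,0.8],[0,0,0],1],
    [[0.13,0.03,0.8],[0,0,0],1],
    [[0.12,0.03,0.8],[0,0,0],1],
    [[0.09,0.03,0.56],[0,0,0],1],
    [[0,0,0],[0,0,0],1],
    [[-0.3,0,0.05],[0,0,0],1],
    [[-0.3,0,0.05],[0,0,0],1],
    [[-0.2,0,0.03],[0,0,0],1],
    [[-0.1,0,0.02],[0,0,0],1],
    [[-0.1,0,0.02],[0,0,0],1],
    [[-0.1,0,0.02],[0,0,0],1],
    [[-0.1,0,0.02],[0,0,0],1]
  ]
}}

```text
clock: 37.58
position: [0.4785, -0.0415, 0.0775]
tool_rot: [3.142, 0.158, -3.083]
force: [0.4, -0.2, -0.6]
grip_width: -0.0003
finger_force: 0.0
```

Request:
{"name": "play_rows", "arguments": {
  "plan": [
    [[-0.15,0,0.02],[0,0,0],1],
    [[-0.2,0,0.03],[0,0,0],1],
    [[-0.25,0,0.04],[0,0,0],1],
    [[-0.3,0,0.05],[0,0,0],1],
    [[-0.35,0,0.055],[0,0,0],1],
    [[-0.4,0,0.06],[0,0,0],1],
    [[-0.4,0,0.06],[0,0,0],1],
    [[-0.4,0,0.06],[0,0,0],1],
    [[-0.4,0,0.06],[0,0,0],1],
    [[-0.4,0,0.06],[0,0,0],1],
    [[-0.4,0,0.06],[0,0,0],1],
    [[-0.3,0,0.05],[0,0,0],1],
    [[-0.25,0,0.04],[0,0,0],1],
    [[-0.2,0,0.03],[0,0,0],1],
    [[-0.15,0,0.02],[0,0,0],1],
    [[-0.1,0,0.02],[0,0,0],1],
    [[0,0,0],[0,0,0],1]
  ]
}}

```text
clock: 39.7
position: [0.596, -0.0346, 0.0783]
tool_rot: [3.141, 0.159, -3.083]
force: [-0.2, -0.1, -0.7]
grip_width: -0.0001
finger_force: 0.0
```

```bash
cat > dr.py <<'E'
from h import *
s=bot.observe(); p,S=pose(); print(s["clock"],p.round(4),np.round(s["force"],1))
for nm in ("top","side"):
    P,_=cloud(grab_frame(nm)); U=P@np.array([[np.cos(.06),-np.sin(.06),0],[np.sin(.06),np.cos(.06),0],[0,0,1]])
    for y0,y1 in ((-.175,-.12),(-.02,.025)):
        u=sel(U,.51,.69,y0,y1,.0985,.107); print(nm,"panel x",len(u),np.percentile(u[:,0],[1,50,99]).round(4) if len(u) else "")
E
python3 dr.py
```

```text
39.7 [ 0.596  -0.0346  0.0783] [-0.2 -0.1 -0.7]
top panel x 0 
top panel x 138 [0.6448 0.652  0.6597]
side panel x 42 [0.6418 0.6503 0.658 ]
side panel x 51 [0.641  0.6492 0.6569]
```

Request:
{"name": "play_rows", "arguments": {
  "plan": [
    [[-0.1,0,0.015],[0,0,0],1],
    [[-0.1,0,0.015],[0,0,0],1],
    [[-0.1,0,0.015],[0,0,0],1],
    [[-0.1,0,0.015],[0,0,0],1],
    [[-0.07,0,0.01],[0,0,0],1],
    [[-0.05,0,0.01],[0,0,0],1],
    [[-0.03,0,0],[0,0,0],1],
    [[0,0,0],[0,0,0],1]
  ]
}}

```text
clock: 40.8
position: [0.6097, -0.0338, 0.0784]
tool_rot: [3.141, 0.158, -3.083]
force: [-0.3, 0.8, -0.7]
grip_width: 0.0001
finger_force: 0.3
```

Request:
{"name": "play_rows", "arguments": {
  "plan": [
    [[-0.04,0,0],[0,0,0],1],
    [[-0.04,0,0],[0,0,0],1],
    [[0,0,0],[0,0,0],1]
  ]
}}

```text
clock: 41.18
position: [0.6118, -0.0337, 0.0788]
tool_rot: [3.141, 0.158, -3.083]
force: [-0.8, -0.2, -0.7]
grip_width: 0.0005
finger_force: 0.2
```

```bash
python3 dr.py
```

```text
41.175 [ 0.6118 -0.0337  0.0788] [-0.8 -0.2 -0.7]
top panel x 0 
top panel x 112 [0.6606 0.6686 0.676 ]
side panel x 36 [0.6593 0.6671 0.6745]
side panel x 52 [0.6575 0.6645 0.6733]
```

Nearly shut, with no stop force felt yet, so I'll keep pushing gently.

Request:
{"name": "play_rows", "arguments": {
  "plan": [
    [[-0.04,0,0],[0,0,0],1],
    [[-0.04,0,0],[0,0,0],1],
    [[0,0,0],[0,0,0],1]
  ]
}}

```text
clock: 41.65
position: [0.6137, -0.0336, 0.079]
tool_rot: [3.141, 0.158, -3.083]
force: [-0.2, 0.1, -0.3]
grip_width: -0.0
finger_force: 0.2
```

Request:
{"name": "play_rows", "arguments": {
  "plan": [
    [[-0.04,0,0],[0,0,0],1],
    [[-0.04,0,0],[0,0,0],1],
    [[0,0,0],[0,0,0],1]
  ]
}}

```text
clock: 42.02
position: [0.6157, -0.0335, 0.0794]
tool_rot: [3.142, 0.158, -3.083]
force: [-0.0, 0.3, 0.8]
grip_width: -0.0002
finger_force: 0.2
```

```bash
python3 dr.py
```

```text
42.025 [ 0.6157 -0.0335  0.0794] [-0.   0.3  0.8]
top panel x 0 
top panel x 98 [0.6644 0.6721 0.6785]
side panel x 34 [0.6629 0.6708 0.6781]
side panel x 47 [0.6619 0.67   0.6783]
```

Request:
{"name": "play_rows", "arguments": {
  "plan": [
    [[-0.04,0,0.01],[0,0,0],1],
    [[-0.04,0,0.01],[0,0,0],1],
    [[0,0,0],[0,0,0],1]
  ]
}}

```text
clock: 42.5
position: [0.6178, -0.0333, 0.0792]
tool_rot: [3.141, 0.158, -3.083]
force: [-0.2, -0.5, -0.1]
grip_width: 0.0002
finger_force: 0.0
```

Request:
{"name": "play_rows", "arguments": {
  "plan": [
    [[-0.04,0,0.01],[0,0,0],1],
    [[-0.04,0,0.01],[0,0,0],1],
    [[0,0,0],[0,0,0],1]
  ]
}}

```text
clock: 42.88
position: [0.6198, -0.0332, 0.079]
tool_rot: [3.141, 0.158, -3.083]
force: [-0.3, -0.0, 0.2]
grip_width: -0.0001
finger_force: 0.0
```

Request:
{"name": "play_rows", "arguments": {
  "plan": [
    [[-0.06,0,0.01],[0,0,0],1],
    [[-0.06,0,0.01],[0,0,0],1],
    [[0,0,0],[0,0,0],1]
  ]
}}

```text
clock: 43.25
position: [0.6229, -0.033, 0.079]
tool_rot: [3.141, 0.158, -3.083]
force: [0.1, 0.5, -1.1]
grip_width: 0.0
finger_force: 0.0
```

Request:
{"name": "play_rows", "arguments": {
  "plan": [
    [[-0.04,0,0.01],[0,0,0],1],
    [[-0.04,0,0.01],[0,0,0],1],
    [[0,0,0],[0,0,0],1]
  ]
}}

```text
clock: 43.62
position: [0.6248, -0.0329, 0.0788]
tool_rot: [3.141, 0.158, -3.083]
force: [0.2, 0.4, 0.2]
grip_width: -0.0004
finger_force: 0.0
```

```bash
python3 dr.py
```

```text
43.625 [ 0.6248 -0.0329  0.0788] [0.2 0.4 0.2]
top panel x 0 
top panel x 20 [0.6735 0.6758 0.6786]
side panel x 28 [0.6717 0.6761 0.6834]
side panel x 42 [0.6707 0.6762 0.6839]
```

Request:
{"name": "play_rows", "arguments": {
  "plan": [
    [[-0.04,0,0.01],[0,0,0],1],
    [[-0.04,0,0.01],[0,0,0],1],
    [[0,0,0],[0,0,0],1]
  ]
}}

```text
clock: 44.1
position: [0.6257, -0.0329, 0.0782]
tool_rot: [-3.141, 0.156, -3.083]
force: [-8.9, 0.3, 5.2]
grip_width: -0.0001
finger_force: 3.9
```

Request:
{"name": "play_rows", "arguments": {
  "plan": [
    [[-0.04,0,0.01],[0,0,0],1],
    [[-0.04,0,0.01],[0,0,0],1],
    [[0,0,0],[0,0,0],1]
  ]
}}

```text
clock: 44.48
position: [0.6261, -0.033, 0.0774]
tool_rot: [-3.141, 0.152, -3.083]
force: [-20.4, 0.4, 10.3]
grip_width: 0.0003
finger_force: 9.3
```

Request:
{"name": "play_rows", "arguments": {
  "plan": [
    [[-0.04,0,0.01],[0,0,0],1],
    [[-0.04,0,0.01],[0,0,0],1],
    [[0,0,0],[0,0,0],1]
  ]
}}

```text
clock: 44.85
position: [0.6264, -0.0332, 0.0766]
tool_rot: [-3.14, 0.149, -3.083]
force: [-31.5, -0.4, 10.8]
grip_width: -0.0001
finger_force: 14.2
```

Request:
{"name": "play_rows", "arguments": {
  "plan": [
    [[0.1,0,-0.02],[0,0,0],1],
    [[0.2,0,-0.03],[0,0,0],1],
    [[0.5,0,-0.08],[0,0,0],1],
    [[0.8,0,-0.13],[0,0,0],1],
    [[0.8,0,-0.13],[0,0,0],1],
    [[0.6,0,-0.5],[0,0,0],1],
    [[0.3,0,-0.8],[0,0,0],1],
    [[0,0,-0.9],[0,0,0],1],
    [[0,0,-0.9],[0,0,0],1],
    [[0,0,-0.5],[0,0,0],1],
    [[0,0,0],[0,0,0],1],
    [[0,0,0],[0,0,0],1]
  ]
}}

```text
clock: 46.35
position: [0.5336, -0.0384, 0.1631]
tool_rot: [3.141, 0.158, -3.083]
force: [-0.7, 0.4, -0.1]
grip_width: -0.0002
finger_force: 0.0
```

```bash
python3 dr.py
python3 - <<'E'
from h import *
g=grab_frame("top"); P,_=cloud(g); U=P@np.array([[np.cos(.06),-np.sin(.06),0],[np.sin(.06),np.cos(.06),0],[0,0,1]])
u=sel(U,.58,.68,-.2,.05,.07,.09); print("handle x",np.percentile(u[:,0],[2,50,98]).round(4) if len(u) else "")
for th in ("mug","paperweight","short_a"):
    for r in regions_of(th,"top")[:2]:
        print(th,round(r["p"],2),np.round(r["box"]).tolist())
a=g["pixels"][150:300,100:600]; cv2.imwrite("pics/f.png",cv2.cvtColor(cv2.resize(a,(800,240)),cv2.COLOR_RGB2BGR))
E
```

```text
46.35 [ 0.5336 -0.0384  0.1631] [-0.7  0.4 -0.1]
top panel x 58 [0.6743 0.676  0.6789]
top panel x 48 [0.6738 0.6759 0.679 ]
side panel x 35 [0.6716 0.6769 0.684 ]
side panel x 39 [0.6707 0.6769 0.6822]
handle x [0.6342 0.6658 0.6755]
mug 0.86 [512.0, 250.0, 572.0, 283.0]
paperweight 0.93 [118.0, 265.0, 149.0, 288.0]
short_a 0.74 [465.0, 262.0, 494.0, 273.0]
short_a 0.51 [463.0, 249.0, 492.0, 257.0]
```

View pics/f.png

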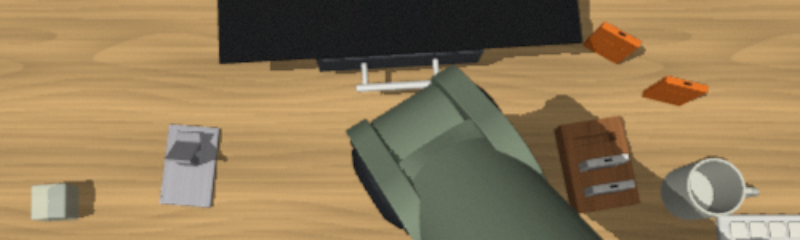

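The drawer is shut: its panel sits flush with the riser at about (400,58). The short drives, mug and paperweight are in place, and the gripper is clear of everything.

```bash
python3 -c "
from workcell import bot
print(bot.job_done())"
```

```text
the job is handed in; nothing more can be done
None
```

I rested the tall drive on the stand, then laid it flat in the drawer, pushed the drawer shut to its stop, and handed the job in at about 46 s; the interface returned no verdict.

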